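# Release and open the plate exposure unit

### The job

The plate has had its exposure: open the lid of the small exposure unit. Press both catch pads at its front down together, one fingertip on each, and keep both down until the lid has sprung up clear of the catches; then let go and push the lid the rest of the way back with the fingers until it leans on its stop. Nothing is to be gripped or lifted: do not press the small round start button between the pads, do not shove the unit about, and leave the things around it where they are.

Things in the scene. Friction and masses are not known exactly. Their poses are not given: they have to be found in the camera images.
- exposure_unit: Loose grey box on rubber feet, 3 kg, 180 wide (y). Origin on the table under it; x to its back, y to its left, z up. Extends x -125 to +75 mm. Lamp housing (x -55 to +75) with lid: up to z 76. In front a low ledge (x -125 to -50, top z 24) carries both catches, the start button and, at x -95, y -70, a fixed timer dial 17 across, up to z 35.
- catch_left_pad (a point): Centre of the top of the left catch's ribbed aluminium pad, 26 x 26 mm; at rest x -106, y +32, z 46 in the unit's frame. Its pivot lies 36 mm behind and 12 below this point; over the pivot a steel hook, 12 wide, up to z 70, holds the lid's flange. When pressed, the pad tilts down in front and the hook swings 12 mm forward, to 24 mm behind the pad's centre.
- catch_right_pad (a point): The same point of the right catch, at y -32: the pads' centres are 64 mm apart.
- catch_left (a joint): Left catch, rad: 0 at rest, grows as the pad is pressed, 0.26 at its stop (pad about 9 mm down at its centre, 7 at its rear edge). Sprung: about 2 N starts it, 4 to 6 N hold it fully down. Its hook is off the flange from about 0.17. Either catch alone holds the lid; a catch springs back when let go.
- catch_right (a joint): Angle of the right catch, as the left.
- start_button (a joint): Travel of the small round start button (16 across, midway between the pads at x -100, y 0, top at z 35 mm in the unit's frame), m: 0 at rest, 0.005 fully pressed.
- lid (a joint): Lid angle, rad: 0 shut, 1.57 upright, 1.75 at its stop, leaning back. Hinge along y at x +65, z 58 mm of the unit. A panel 176 wide, 18 thick. With both catches off its spring raises it slowly by itself: 0.1 rad in the first 0.2 s, 0.6 after 2 s, 1.0 after 6 s, and it stops near 1.15; from there its stiff hinge keeps it where it is left, and 1 to 2 N at the front edge push it on.
- lid_front_edge (a point): Middle of the front edge of the lid's aluminium flange (6 thick, 10 beyond the panel), 128 mm from the hinge; moves with the lid.
- lid_hinge (a point): Middle of the lid's hinge line.
- gouge: Bystander: lino gouge with a mushroom handle, 137 long, 25 high, lying left of the unit. Origin under its middle.
- paint_tube: Bystander: aluminium paint tube, 104 x 32 x 24, lying right of the unit. Origin at its underside.
- eraser: Bystander: eraser, 45 x 21 x 13, to the right of the ledge. Origin at its underside.
- tape_roll: Bystander: roll of masking tape lying flat, 96 across, 25 high, on the right side of the table. Origin at its underside.
- sanding_block: Bystander: cork sanding block, 72 x 42 x 30 high, in front of the unit's ledge, to the left. Origin at its underside.

How it is judged (in metres and radians):
On the way, in this order (a step that is already met when the one before it is completed fails the run):
1. both catch pads are held down by the fingers together while the lid springs up clear of the catches (value of joint each of catch_left, catch_right above 0.14 rad and contact force between the fingers and catch_left above 0.3 N and contact force between the fingers and catch_right above 0.3 N and value of joint lid above 0.1 rad), for 0.1 s.
2. both pads are let go and back up, the lid stays released (value of joint each of catch_left, catch_right below 0.04 rad and value of joint lid above 0.15 rad), for 0.1 s.
3. the fingers push the lid on towards its stop (contact force between the fingers and lid above 0.2 N and value of joint lid above 1.3 rad), for 0.1 s.
At the end, for the whole second after the job is handed in: The lid leans back at rest, within 0.15 rad (about 9 degrees) of its stop; both catch pads are up (within 0.04 rad of rest); the unit stands flat within 30 mm of where it was (value of joint lid above 1.6 rad and velocity of joint lid between -0.05 and 0.05 rad/s and value of joint each of catch_left, catch_right below 0.04 rad and distance of exposure_unit from where it was at the start of the episode below 0.03 m and angle between exposure_unit's own z axis and vertical below 0.05 rad); the robot touches nothing.
It fails at once if the round start button is pressed (more than 2.5 mm) (value of joint start_button above 0.0025 m).
It fails at once if the unit is shoved more than 30 mm, or lifted or tipped (distance of exposure_unit from where it was at the start of the episode above 0.03 m or height (world z) of exposure_unit above 0.008 m or angle between exposure_unit's own z axis and vertical above 0.1 rad).
It fails at once if a thing standing round the unit is lifted or moved more than 25 mm (distance of any of gouge, sanding_block, paint_tube, eraser, tape_roll from where it was at the start of the episode above 0.025 m).
It also fails if it takes over 53 s, if anything falls off the work surface, if the arm or the gripper's body presses on something with over 40 N, if the wrist force passes 120 N, or if a joint passes its speed limit or range.

### The arm

A 6-joint arm with a two-finger parallel gripper is mounted at the origin on a cart in front of the work surface, level with it; the furniture and walls round the work are solid. World frame = base frame: x ahead of the robot, y to its left, z up, the work surface at z = 0. Lengths are in m, angles in degrees, forces in N, time in s.
With the tool pointing down it reaches from about 0.4 to 0.825 m from the base axis. Payload 7 kg.
Tool frame: the origin (TCP) lies on the centre line of the jaws, within the pads' length; the fingertips stand 8 mm ahead of it and the grasp point (between the pads) lies 11 mm behind it; z points along the fingers, y is the line along which they close (so a half turn about z gives the same grasp; the last joint's range is limited). The gripper opens to 88 mm and grips with 3 to 60 N. Pads are 19 mm wide; open, the fingers measure 130 mm over their backs; the gripper's body (78 mm by 193 mm) begins 47 mm behind the grasp point.
Start: joints at [91.392, 20.546, 0.682, 0, -70.136, -16.507], TCP at [0.176, 0.652, 0.235] pointing down, gripper open.
Joint ranges: [-176.03, 176.03], [-82.01, 121.73], [-58.28, 71.71], [-173.87, 95.51], [-174.79, -0.11], [-173.66, 173.66]. Speed limits (degrees/s): [136.94, 136.94, 172.46, 180, 180, 180].

### API

Orientations are given as [roll, pitch, yaw] about the fixed x, y, z axes, in that order (R = Rz(yaw) Ry(pitch) Rx(roll)).
In Python, from plant import ctrl, vision gives the robot as it stands. The module is installed in compiled form; this text tells all that it offers.
- The arm moves only by the tool move_arm, never from a script. Its argument "moves" is one flat list of numbers, 7 for each row, row after row: the finger opening in cm, from 0 to 8.76, then the shift along the tool's x, y, z in cm, then the turn, a rotation vector about the tool's x, y, z in rad. A call has 1 to 8 rows; each row shifts and turns the commanded pose from where the row before left it, along the tool's axes as they then stand; what a row does not reach is not made up. A row lasts 1/10 s, in which the tool goes at most 50 mm and 8.59 degrees, less where a joint would pass 70% of its speed; a pose out of reach is approached as far as the arm can. A call with a gripper value outside its range is refused whole. The fingers move at their own pace and stop on an object; the grip force is fixed at half the most. Time passes only in rows, so rows that do not move let the fingers close. It gives the time, the measured TCP pose, the force, the opening and the grip force at its end, in the units of the state.
- ctrl.get_obs(): the state, without advancing time (a new reading comes with each control period).
- vision.snapshot(name): name is "scene" or "top" or "wrist"; returns (picture, depth): 480x640x3 uint8, red, green, blue; 480x640 float32, m along the optical axis (not along the pixel's ray), 0 where there is no reading.
- vision.camera_model(name): a dict with "vertical_fov" (degrees; the focal length in pixels is half the picture's height over the tangent of half this angle, whatever the lens; pixels are square), "cx", "cy" (the principal point, pixels), "cam_to_world" (4x4, takes a point from camera to world coordinates). Camera axes: x right, y down, z forward; pixel columns grow to the right and rows downward; lengths in m; the calibration is good to about 2 mm. The wrist camera is an equidistant fisheye: a pixel r from the principal point sees the ray r / f radians off the axis. A picture is of the moment at which its call begins: read the wrist's pose just before it. camera_model takes no time and is no camera call; for the wrist camera it gives the pose at the moment of the call.
- ctrl.close_job(): hands the job in; it is judged then, once.
The state is a dict: "clock": time; "joint_pos": joint angles; "qvel": joint speeds; "tau": joint torques, N m; "tool_pos": TCP position; "orientation": TCP orientation; "force": force on the tool from outside, world axes, zero at the start; "moment": the same for the moment, N m; "opening": finger opening in m; "gripper_force": force on a finger pad.
Only numpy, scipy, OpenCV 4.12 (cv2) and the standard library are available. Lean on these libraries where they do the work, as an engineer would, in place of code of your own. Each camera call takes 0.05 s, during which the arm holds its last target. There are 200 camera calls.

## Working session

There is one attempt and no reset: what is moved stays moved. The work goes in short steps, Python scripts to look and compute and a tool call to move; the robot and the scene stay as the last step left them, time stands still between calls to the robot, and variables do not carry over. Pictures are saved under pics/ and viewed, at most 10 in all, crops included, and the job is handed in when it is done.

Besides the shell and the picture viewer there is one more tool, called after "Call:" as name(argument=value, ...) on one line, values as JSON. move_arm: Moves the arm, as the interface text tells. Its arguments: {"type":"object","properties":{"moves":{"type":"array"}},"required":["moves"]}

```bash
mkdir -p pics
cat > h.py <<'E'
import numpy as np, cv2
from plant import ctrl, vision
def snap(n,f):
    m=vision.camera_model(n); p,d=vision.snapshot(n)
    cv2.imwrite('pics/%s.png'%f,p[:,:,::-1]); np.savez('%s.npz'%f,p=p,d=d,T=m['cam_to_world'],f=240/np.tan(np.radians(m['vertical_fov']/2)),c=[m['cx'],m['cy']])
def pt(f,u,v,z=None):
    a=np.load(f+'.npz'); T=a['T']; r=np.array([(u-a['c'][0])/a['f'],(v-a['c'][1])/a['f'],1])
    if z is None: s=a['d'][int(v),int(u)]
    else: s=(z-T[2,3])/(T[:3,:3]@r)[2]
    return T[:3,:3]@(r*s)+T[:3,3]
E
python3 - <<'E'
from h import *
snap('top','top1'); snap('scene','scene1'); o=ctrl.get_obs(); print(o)
a=np.load('top1.npz');print(a['T'],a['f'])
E
```

```text
{'clock': 0.1, 'joint_pos': array([ 9.13915950e+01,  2.05860698e+01,  6.36699735e-01, -2.00313847e-02,
       -7.01357780e+01, -1.65054663e+01]), 'qvel': array([-0.15105206, -0.05108742,  0.16170229,  0.00874723,  0.00444549,
        0.06452855]), 'tau': array([-2.60606379e-03, -5.84161770e+01,  2.93751740e+01,  7.01544106e+00,
        1.01287241e-02, -5.61760328e-05]), 'tool_pos': array([0.17591537, 0.65120393, 0.23370574]), 'orientation': array([ 1.79913010e+02, -6.13798556e-03, -1.51206871e+01]), 'force': array([-0.18383513, -0.02882918,  0.28281439]), 'moment': array([-0.00540039, -0.02556869, -0.01081146]), 'gripper_force': 0.0, 'opening': 0.08747627448597435}
[[-0.01886418 -0.98085549  0.1938212   0.30479649]
 [-0.9997233   0.0157799  -0.01744474 -0.04436897]
 [ 0.01405229 -0.19409665 -0.98088176  1.04495831]
 [ 0.          0.          0.          1.        ]] 601.7994672520173
```

View pics/top1.png

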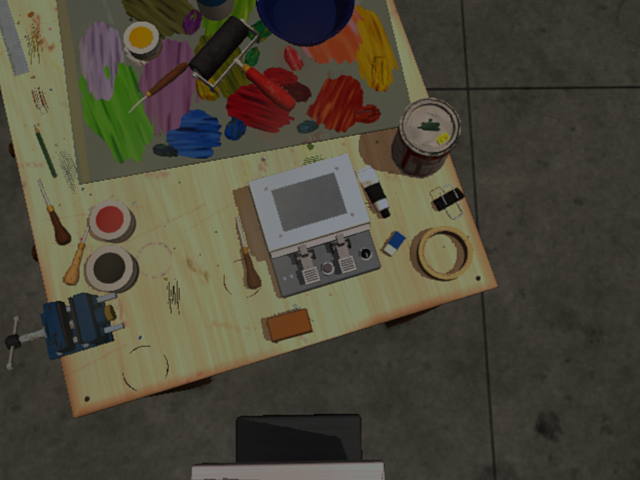

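View pics/scene1.png

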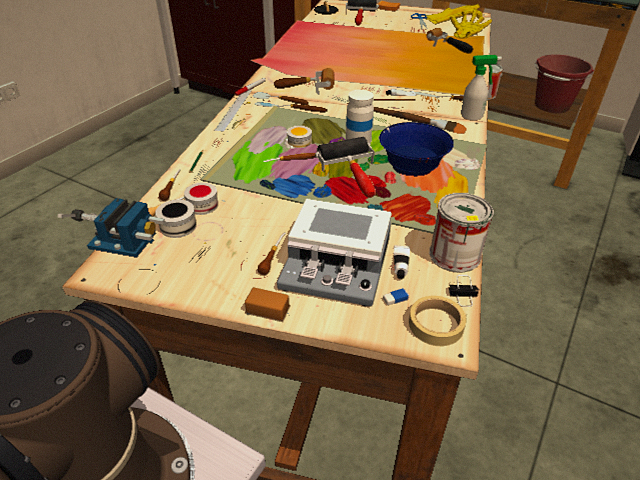

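The unit is near (315,225) in the top view, with its pads at about (310,272) and (347,264) and its button at (328,267). I'll enlarge that area.

Run:
```python
from h import *
p=cv2.imread('pics/top1.png')[145:345,230:480]
cv2.imwrite('pics/crop1.png',cv2.resize(p,(750,600),interpolation=cv2.INTER_CUBIC))
```

```text
(no output)
```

View pics/crop1.png

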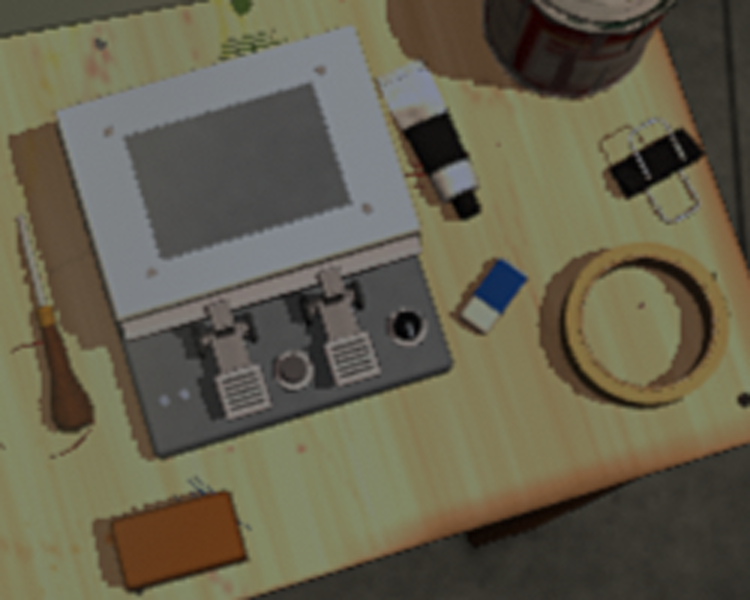

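The crop shows the left pad at (241,390), the right pad at (352,360), the button at (293,369), the lid corners at (57,110), (357,28) and (418,233), and the flange corners at (125,335) and (420,247).

```bash
cat >> h.py <<'E'
def fit(L,W):
    # 2D rigid fit, W = R L + t
    L=np.array(L);W=np.array(W);l=L-L.mean(0);w=W-W.mean(0)
    a=np.arctan2((l[:,0]*w[:,1]-l[:,1]*w[:,0]).sum(),(l*w).sum())
    R=np.array([[np.cos(a),-np.sin(a)],[np.sin(a),np.cos(a)]])
    return a,R,W.mean(0)-R@L.mean(0)
E
python3 - <<'E'
from h import *
q=[(241,390,-106,32,46),(352,360,-106,-32,46),(293,369,-100,0,35),(57,110,75,88,76),(357,28,75,-88,76),(125,322,-53,88,70),(419,240,-53,-88,70),(407,326,-95,-70,35)]
W=[];L=[]
for u,v,x,y,z in q:
    U,V=230+u/3-.33,145+v/3-.33
    w=pt('top1',U,V,z/1000); print(w.round(4),pt('top1',U,V).round(4)); W.append(w[:2]);L.append((x/1000,y/1000))
a,R,t=fit(L,W); print(np.degrees(a),t); print(((W-(np.array(L)@R.T+t))*1000).round(1))
for k in [(-106,32),(-106,-32),(-63,0),(65,0)]: print(k,R@np.array(k)/1000+t)
for n,u,v in [('block',178,540),('eraser',492,296),('tube',435,140),('tape',645,325),('gougeb',70,405),('gouget',25,225)]: print(n,pt('top1',230+u/3,145+v/3).round(3))
E
```

```text
[ 0.4555 -0.0409  0.046 ] [ 0.3048 -0.0444  1.045 ]
[ 0.4715 -0.1035  0.046 ] [ 0.4714 -0.1034  0.0467]
[ 0.4687 -0.0705  0.035 ] [ 0.469  -0.0706  0.0333]
[0.6106 0.0593 0.076 ] [0.6339 0.0672 0.0024]
[ 0.6565 -0.1096  0.076 ] [ 0.6844 -0.1148 -0.001 ]
[0.4907 0.0221 0.07  ] [0.4911 0.0222 0.068 ]
[ 0.5344 -0.1411  0.07  ] [ 0.5353 -0.1414  0.0663]
[ 0.4925 -0.136   0.035 ] [ 0.4927 -0.1361  0.0335]
15.344006216801212 [ 0.56400245 -0.04458078]
[[ 2.2  0.8]
 [ 1.3  0. ]
 [ 1.2  0.5]
 [-2.4 -0.8]
 [-3.1 -0. ]
 [ 1.1 -4.2]
 [-1.8  2.4]
 [ 1.5  1.2]]
(-106, 32) [ 0.45331324 -0.0417705 ]
(-106, -32) [ 0.47024852 -0.10348919]
(-63, 0) [ 0.50324812 -0.06125145]
(65, 0) [ 0.62668549 -0.02738088]
block [ 0.373 -0.005  0.032]
eraser [ 0.513 -0.189  0.011]
tube [ 0.608 -0.159  0.013]
tape [ 0.497 -0.281 -0.001]
gougeb [0.451 0.056 0.024]
gouget [0.561 0.085 0.007]
```

Call:
move_arm(moves=[8,2.9,3.9,0,0,0,0,8,2.9,3.9,0,0,0,0,8,2.9,3.9,0,0,0,0,8,2.9,3.9,0,0,0,0,8,2.9,3.9,0,0,0,0,8,2.9,3.9,0,0,0,0,8,2.9,3.9,0,0,0,0,8,2.9,3.9,0,0,0,0])

```text
clock: 0.9
tool_pos: [0.3187, 0.2878, 0.2345]
orientation: [-180.0, 0.0, -15.1]
force: [0.5, 0.2, 0.0]
opening: 0.0798
gripper_force: 0.0
```

Call:
move_arm(moves=[4.3,2.9,3.9,0,0,0,0,4.3,2.9,3.9,0,0,0,0,4.3,2.9,3.9,0,0,0,0,4.3,2.9,3.9,0,0,0,0,4.3,2.9,3.9,0,0,0,0,4.3,2.9,3.9,0,0,0,0,4.3,2.9,3.9,0,0,0,0,4.3,2.9,3.9,0,0,0,0])

```text
clock: 1.7
tool_pos: [0.4614, -0.0739, 0.2347]
orientation: [-180.0, -0.0, -15.1]
force: [2.3, 1.7, 0.9]
opening: 0.0434
gripper_force: 0.0
```

Call:
move_arm(moves=[4.3,0,0,2,0,0,-0.133,4.3,0,0,2,0,0,-0.133,4.3,0,0,2,0,0,-0.133,4.3,0,0,2,0,0,-0.133,4.3,0,0,0,0,0,0,4.3,0,0,0,0,0,0])

```text
clock: 2.3
tool_pos: [0.4612, -0.0719, 0.1548]
orientation: [180.0, 0.0, 15.2]
force: [0.7, 0.9, 0.2]
opening: 0.0431
gripper_force: 0.0
```

Run:
```python
from h import *
snap('wrist','w1');m=vision.camera_model('wrist');print(m); print(ctrl.get_obs()['tool_pos'])
```

```text
{'vertical_fov': 65.70646984690485, 'cx': 320.90397045245214, 'cy': 242.14256337278144, 'cam_to_world': array([[ 2.62163295e-01, -9.23589443e-01, -2.79737282e-01,
         5.37021454e-01],
       [-9.65023175e-01, -2.50659536e-01, -7.68119088e-02,
        -5.13626102e-02],
       [ 8.23850898e-04,  2.90090223e-01, -9.56998947e-01,
         3.05502567e-01],
       [ 0.00000000e+00,  0.00000000e+00,  0.00000000e+00,
         1.00000000e+00]])}
[ 0.46174479 -0.07172255  0.15536717]
```

View pics/w1.png

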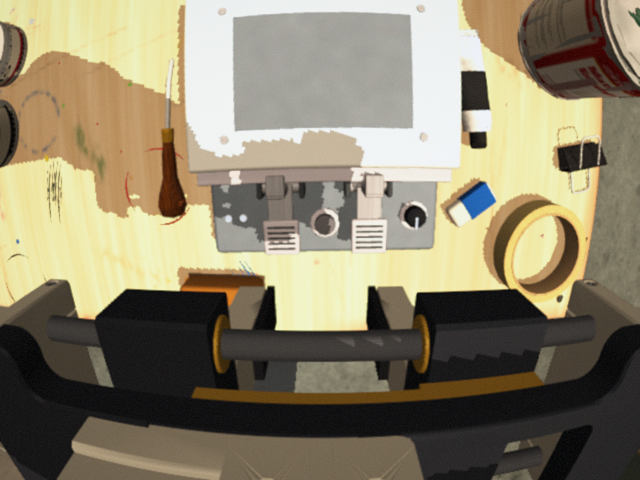

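The wrist view shows the left pad at about (281,237), the right pad at (369,236) and the button at (325,222), all square to the jaws.

Run:
```python
from h import *
a=np.load('w1.npz');T=a['T'];f=a['f']
tp=np.array([.46174,-.07172]);c,s=np.cos(np.radians(15.2)),np.sin(np.radians(15.2))
for n,u,v,z in [('L',282,237,.046),('R',369,236,.046),('btn',325,222,.035),('flL',197,178,.070),('flR',451,175,.070),('dial',413,215,.035)]:
    x,y=u-a['c'][0],v-a['c'][1];r=np.hypot(x,y);t=r/f
    d=T[:3,:3]@np.array([np.sin(t)*x/r,np.sin(t)*y/r,np.cos(t)]);k=(z-T[2,3])/d[2];w=T[:3,3]+k*d
    dep=a['d'][v,u]; w2=T[:3,3]+d*dep/np.cos(t)
    e=w[:2]-tp; print(n,w.round(4),w2.round(4),'tool x,y mm',(1000*(e[0]*c+e[1]*s)).round(1),(1000*(e[0]*s-e[1]*c)).round(1))
```

```text
L [ 0.457 -0.044  0.046] [ 0.4571 -0.044   0.0461] tool x,y mm 2.7 -28.0
R [ 0.4743 -0.1049  0.046 ] [ 0.4745 -0.1048  0.0465] tool x,y mm 3.4 35.3
btn [ 0.4734 -0.0721  0.035 ] [ 0.4732 -0.0721  0.034 ] tool x,y mm 11.2 3.4
flL [0.4889 0.0197 0.07  ] [0.4876 0.0216 0.0635] tool x,y mm 50.2 -81.1
flR [ 0.5348 -0.141   0.07  ] [ 0.5342 -0.1677 -0.    ] tool x,y mm 52.3 86.0
dial [ 0.4965 -0.1351  0.035 ] [ 0.4967 -0.1347  0.0361] tool x,y mm 16.9 70.2
```

Call:
move_arm(moves=[4.3,0.1,0.3,3.5,0,0,0,4.3,0,0,3.5,0,0,0,4.3,0,0,2.3,0,0,0,4.3,0,0,0,0,0,0,4.3,0,0,0,0,0,0])

```text
clock: 2.85
tool_pos: [0.4639, -0.0742, 0.0627]
orientation: [180.0, -0.0, 15.3]
force: [-0.1, 0.5, 1.0]
opening: 0.0427
gripper_force: 0.0
```

Run:
```python
from h import *
snap('wrist','w2');snap('scene','s2'); print(ctrl.get_obs()['tool_pos'],ctrl.get_obs()['force'])
a=cv2.imread('pics/w2.png')[150:400,170:470]; b=cv2.imread('pics/s2.png')[190:310,250:400]
cv2.imwrite('pics/c2.png',np.vstack([cv2.resize(a,(400,300)),cv2.resize(b,(400,300))]))
```

```text
[ 0.46448522 -0.07408724  0.06338121] [ 0.87391565 -0.00650575  0.45248511]
```

View pics/c2.png

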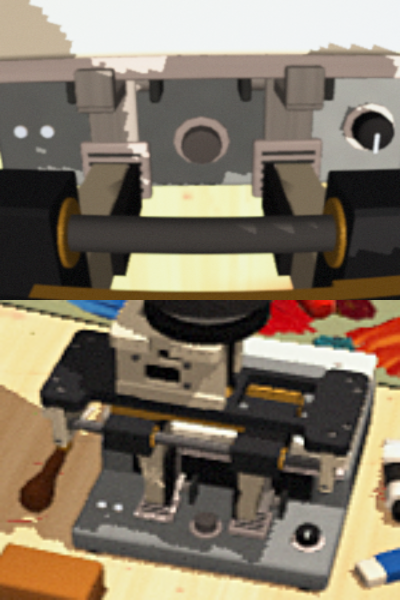

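The fingertips are centred over both pads at equal offsets, and the button is clear between them. Pressing now.

Call:
move_arm(moves=[4.3,0,0,0.7,0,0,0,4.3,0,0,0.5,0,0,0,4.3,0,0,0.5,0,0,0,4.3,0,0,0.1,0,0,0,4.3,0,0,0,0,0,0])

```text
clock: 3.45
tool_pos: [0.4628, -0.0747, 0.0453]
orientation: [180.0, 0.0, 15.4]
force: [-9.7, 2.3, 27.2]
opening: 0.0429
gripper_force: 14.3
```

Call:
move_arm(moves=[4.3,0,0,-0.05,0,0,0,4.3,0,0,0,0,0,0,4.3,0,0,0,0,0,0])

```text
clock: 3.75
tool_pos: [0.4628, -0.0746, 0.0455]
orientation: [180.0, -0.0, 15.4]
force: [-7.9, 2.1, 22.7]
opening: 0.0433
gripper_force: 11.3
```

Run:
```python
from h import *
snap('scene','s3'); print(ctrl.get_obs()['force'])
cv2.imwrite('pics/c3.png',cv2.resize(cv2.imread('pics/s3.png')[140:320,230:410],(600,600)))
```

```text
[-6.86865221  0.63890453 21.5420319 ]
```

View pics/c3.png

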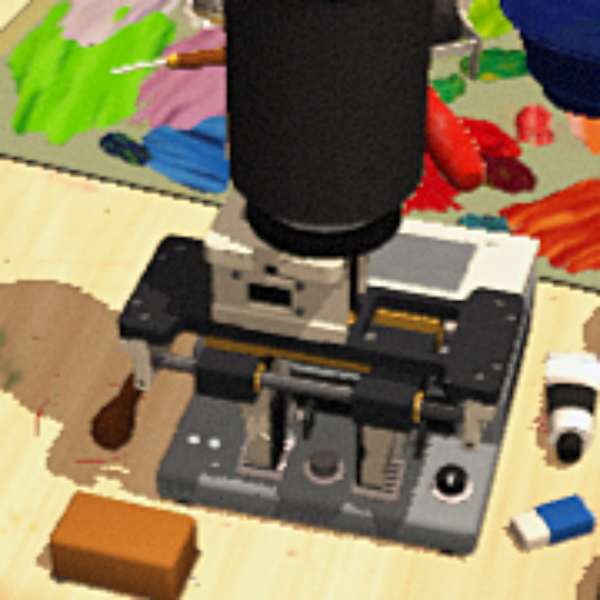

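Both fingers are on the pads with the button clear between them. This view doesn't settle the lid angle, so I'll measure it from wrist depth.

```bash
cat >> h.py <<'E'
def lidprof(f):
    # median lid-surface profile in unit frame, |y|<60mm; unit origin/yaw
    a=np.load(f+'.npz');T=a['T'];v,u=np.mgrid[0:480,0:640];x=u-a['c'][0];y=v-a['c'][1];r=np.hypot(x,y)+1e-9;t=r/a['f']
    d=a['d'];ok=d>0;k=d*np.tan(t)/r
    P=np.stack([x*k,y*k,d],-1)[ok]@T[:3,:3].T+T[:3,3]
    q=np.radians(15.2);e=P[:,:2]-[.565,-.0455]
    X=e[:,0]*np.cos(q)+e[:,1]*np.sin(q);Y=-e[:,0]*np.sin(q)+e[:,1]*np.cos(q)
    for b in range(-140,160,15):
        m=(abs(X*1000-b)<7.5)&(abs(Y)<.08)
        if m.sum()>20: print(b,m.sum(),(np.percentile(P[m,2],[10,50,90])*1000).round())
E
python3 - <<'E'
from h import *
snap('wrist','w3');lidprof('w1');print();lidprof('w3')
E
```

```text
-140 3707 [ -1.  -0. 230.]
-125 3096 [  0. 229. 237.]
-110 8126 [ 24. 192. 255.]
-95 15098 [ 25. 207. 256.]
-80 72470 [228. 249. 262.]
-65 17016 [ 64. 230. 247.]
-50 5366 [64. 76. 77.]
-35 6055 [75. 76. 77.]
-20 6136 [76. 77. 78.]
-5 6068 [76. 77. 78.]
10 5968 [76. 77. 78.]
25 5816 [76. 77. 78.]
40 5588 [75. 77. 78.]
55 3908 [75. 76. 77.]

-140 1387 [ -1.  -0. 121.]
-125 2184 [ 23. 126. 128.]
-110 7563 [ 24.  84. 146.]
-95 17954 [ 24.  58. 146.]
-80 75590 [112. 139. 153.]
-65 17161 [ 71. 122. 139.]
-50 19562 [96. 98. 99.]
-35 30586 [104. 106. 107.]
-20 28988 [100. 102. 103.]
-5 24753 [ 96.  98. 100.]
10 15187 [92. 94. 96.]
25 839 [89. 90. 91.]
```

The lid stands at about 0.26 rad, so it is released. Let go, then back away and up.

Call:
move_arm(moves=[4.3,0,0,-2,0,0,0,4.3,-2.5,0,-2,0,0,0,4.3,-2,0,-4,0,0,0,4.3,0,0,-4.5,0,0,0,4.3,0,0,-4.5,0,0,0,4.3,0,0,-4.5,0,0,0,4.3,0,0,0,0,0,0])

```text
clock: 4.55
tool_pos: [0.4227, -0.0863, 0.2655]
orientation: [179.9, -0.6, 15.4]
force: [-0.4, -0.5, 0.0]
opening: 0.0432
gripper_force: 0.0
```

Run:
```python
from h import *
snap('wrist','w4');lidprof('w4');o=ctrl.get_obs();print(o['clock'],o['tool_pos'],o['force'],o['joint_pos'])
```

```text
-140 11256 [ -0. 320. 366.]
-125 67834 [341. 362. 374.]
-110 21017 [ 49. 344. 360.]
-95 2181 [23. 27. 46.]
-80 2158 [23. 24. 44.]
-65 2183 [23. 25. 70.]
-50 3423 [ 37.  57. 122.]
-35 4371 [ 60. 122. 128.]
-20 3404 [122. 125. 129.]
-5 3098 [115. 118. 121.]
10 2772 [107. 110. 113.]
25 2484 [ 98. 102. 105.]
40 2259 [90. 94. 97.]
55 1534 [83. 87. 89.]
4.6 [ 0.4212128  -0.08608985  0.26229231] [ 0.43200844 -0.23659016 -0.22271575] [ 1.49691281e+01 -4.85213359e+00 -2.58346490e+01  2.77849543e-02
 -6.86030957e+01  9.03848072e+01]
```

The lid is at about 0.5 rad and still rising, and the pads are free. I'll let it spring up for a few seconds before pushing.

Run:
```python
from h import *
for i in range(85): vision.snapshot('top')
snap('wrist','w5');lidprof('w5');o=ctrl.get_obs();print(o['clock'],o['tool_pos'],o['orientation'])
c,s=np.cos(np.radians(15.2)),np.sin(np.radians(15.2));e=o['tool_pos'][:2]-[.565,-.0455];print('unit xy',e[0]*c+e[1]*s,-e[0]*s+e[1]*c)
```

```text
-140 12101 [ -0. 322. 360.]
-125 69892 [334. 354. 367.]
-110 17339 [ 46. 336. 352.]
-95 2273 [23. 27. 46.]
-80 2214 [23. 24. 44.]
-65 2298 [23. 25. 70.]
-50 2753 [25. 56. 58.]
-35 2641 [57. 58. 59.]
-20 2624 [57. 59. 60.]
-5 3656 [ 57.  59. 168.]
10 7119 [ 58. 163. 169.]
25 3116 [ 57.  59. 166.]
40 52 [57. 58. 59.]
8.9 [ 0.41962278 -0.08633273  0.25905943] [1.79999425e+02 1.09441018e-03 1.53681898e+01]
unit xy -0.15099731637188837 -0.0012879187720256022
```

Call:
move_arm(moves=[4.3,0,0,4,0,0,0,4.3,0,0,4,0,0,0,4.3,0,0,3,0,0,0,4.3,4,0,0,0,0,0,4.3,4,0,0,0,0,0,4.3,4,0,0,0,0,0,4.3,2,0,0,0,0,0,4.3,1,0,0,0,0,0])

```text
clock: 9.7
tool_pos: [0.5654, -0.0463, 0.1483]
orientation: [180.0, 0.1, 15.4]
force: [-3.2, -1.4, 2.5]
opening: 0.0429
gripper_force: 1.1
```

Call:
move_arm(moves=[4.3,1,0,0,0,0,0,4.3,1,0,0,0,0,0,4.3,0.7,0,0,0,0,0,4.3,0.7,0,0,0,0,0,4.3,0.7,0,0,0,0,0,4.3,0.7,0,0,0,0,0])

```text
clock: 10.3
tool_pos: [0.611, -0.0337, 0.1493]
orientation: [-180.0, -0.0, 15.4]
force: [-2.1, -0.2, 0.5]
opening: 0.0429
gripper_force: 0.7
```

Call:
move_arm(moves=[4.3,0.6,0,0,0,0,0,4.3,0.6,0,0,0,0,0,4.3,0.5,0,0,0,0,0,4.3,0.3,0,0,0,0,0,4.3,0.2,0,0,0,0,0,4.3,0,0,0,0,0,0])

```text
clock: 10.9
tool_pos: [0.6321, -0.028, 0.149]
orientation: [180.0, -0.0, 15.4]
force: [0.1, -0.4, 0.4]
opening: 0.043
gripper_force: 0.0
```

Call:
move_arm(moves=[4.3,0.3,0,0,0,0,0,4.3,0.2,0,0,0,0,0,4.3,0.2,0,0,0,0,0,4.3,0,0,0,0,0,0])

```text
clock: 11.3
tool_pos: [0.6381, -0.0263, 0.1489]
orientation: [-180.0, 0.1, 15.4]
force: [-3.7, -1.5, 0.9]
opening: 0.0428
gripper_force: 1.6
```

Call:
move_arm(moves=[4.3,-2,0,0,0,0,0,4.3,-4,0,0,0,0,0,4.3,-4,0,0,0,0,0,4.3,-4,0,-1,0,0,0,4.3,-4,0,-3,0,0,0,4.3,-3,0,-4,0,0,0,4.3,0,0,-3,0,0,0,4.3,0,0,0,0,0,0])

```text
clock: 12.1
tool_pos: [0.4383, -0.0819, 0.2645]
orientation: [179.9, -0.6, 15.4]
force: [0.1, -0.1, -0.1]
opening: 0.0428
gripper_force: 0.0
```

Run:
```python
from h import *
snap('wrist','w6');snap('scene','s6');lidprof('w6');print(ctrl.get_obs()['force'])
cv2.imwrite('pics/c6.png',np.hstack([cv2.resize(cv2.imread('pics/s6.png')[140:340,220:480],(400,308)),cv2.resize(cv2.imread('pics/w6.png'),(400,308))]))
```

```text
-140 5630 [ -1. 318. 365.]
-125 10422 [ 24. 321. 365.]
-110 64547 [340. 361. 373.]
-95 25594 [328. 342. 358.]
-80 2164 [23. 24. 44.]
-65 2169 [23. 25. 70.]
-50 2468 [25. 56. 58.]
-35 2579 [57. 58. 59.]
-20 2543 [57. 59. 60.]
-5 2536 [57. 59. 61.]
10 2503 [57. 59. 61.]
25 2459 [57. 59. 61.]
40 2345 [57. 58. 60.]
55 2350 [56. 57. 59.]
70 3046 [56. 63. 79.]
85 214 [50. 53. 63.]
[-0.91064393  0.64440219 -0.75417697]
```

View pics/c6.png

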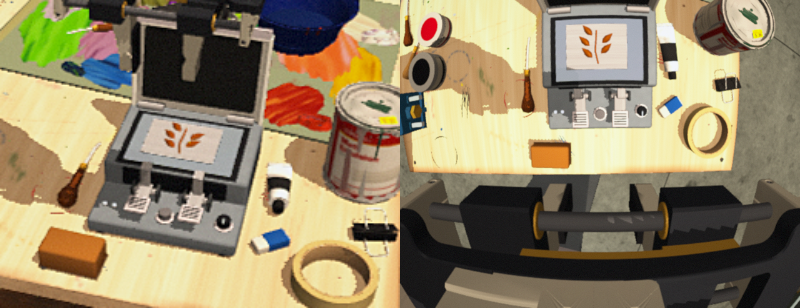

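The lid leans back on its stop, both pads are up, and nothing else has moved.

```bash
python3 -c "
from plant import ctrl
print(ctrl.close_job())"
```

```text
the job is handed in; nothing more can be done
None
```

I opened the exposure unit and handed the job in at about 12 s of the 53 s limit: both catches were pressed together, the lid sprang up, and I pushed it back until it leaned on its stop. In the last pictures the pads are up and the unit and the things around it look unmoved; the hand-in returned no verdict.

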